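Tip two crates, push the stamped one to the dispatch line

ROBOT

A 7-joint arm with a two-finger parallel gripper is mounted at the origin on the work surface. World frame = base frame: x ahead of the robot, y to its left, z up, the work surface at z = 0. Lengths are in m, angles in rad, forces in N, time in s.
With the tool pointing down it reaches from about 0.425 to 0.875 m from the base axis. Payload 4.7 kg.
Tool frame: the origin (TCP) lies at the centre of the arm's flange, where the gripper is bolted on; the fingertips stand 182 mm ahead of it and the grasp point (between the pads) lies 164 mm ahead of it; x points along the fingers, y is the direction in which the jaws open and shut, and the axes are right-handed (so a half turn about x gives the same grasp; the last joint's range is limited). The gripper opens to 87 mm and grips with 3 to 60 N. Pads are 19 mm wide; open, the fingers measure 117 mm over their backs; the gripper's body (75 mm by 190 mm) begins 51 mm behind the grasp point.
Start: joints at [-1.238, 0.321, -0.07, 1.45, 0.023, 1.371, -0.057], TCP at [0.204, 0.617, 0.405] pointing down, gripper open.
Joint ranges: [-2.86, 2.86], [-0.3, 2.09], [-1.38, 1.24], [0.06, 2.45], [-1.56, 4.7], [0.09, 2.05], [-2.69, 2.69]. Speed limits (rad/s): [2.57, 2.57, 3.14, 3.14, 3.14, 3.14, 3.14].

INTERFACE

Orientations are given as a rotation vector (axis times angle).
In Python, from bench import ctrl gives the robot as it stands.
- The arm moves only by the shell command python3 -m crank 'ROWS' [FORCE]. ROWS is JSON, one flat list of numbers, 7 for each row, row after row: the shift along the tool's x, y, z in mm, then the turn, a rotation vector about the tool's x, y, z in rad, then the finger opening in mm, from 0 to 87. A call has exactly 5 rows; each row shifts and turns the commanded pose from where the row before left it, along the tool's axes as they then stand; what a row does not reach is not made up. A row lasts 1/8 s, in which the tool goes at most 62.5 mm and 10.7 degrees, less where a joint would pass 70% of its speed; a pose out of reach is approached as far as the arm can. A call with a gripper value outside its range is refused whole. The fingers move at their own pace and stop on an object; FORCE is the grip in N (left out, the last holds). Time passes only in rows, so rows that do not move let the fingers close, or fill a call up. It gives the time, the measured TCP pose, the force and the opening at its end, in the units of the state.
- ctrl.get_state(): the state, without advancing time (a new reading comes with each control period).
- ctrl.get_image(name): name is "scene" or "side" or "wrist"; returns the picture (400x640x3 uint8, red, green, blue); there is no depth.
- ctrl.camera_params(name): a dict with "K" (3x3 intrinsics, pixels), "world_to_cam" (4x4, takes a point from world to camera coordinates); the wrist camera has in their place "hand_eye" (4x4, takes a point from camera to tool coordinates, whose origin is the TCP and whose axes are the tool frame's). Camera axes: x right, y down, z forward; pixel columns grow to the right and rows downward; lengths in m; the calibration is good to about 2 mm. A picture is of the moment at which its call begins: read the wrist's pose just before it. camera_params takes no time and is no camera call.
- ctrl.close_job(): hands the job in, once; it reports no verdict.
Trained networks look in the newest picture that a camera, given by its name, has taken for a name from the list of things; names that differ only in an ending like _2 or _b are one class to them, and where a whole thing is asked for, a point or a joint stands for the part that bears it (a point fixed in the world has none). Each returns a list of dicts, best first, with "confidence" (0 to 1); they miss things now and then, are a little off and sometimes report something else, mostly with a low value. They report only what shows in the picture. A call takes as long as a camera call. They do not tell look-alikes from the thing itself.
- ctrl.regions_of(camera, target): "region" (400x640 bool, what is visible of it) and "at" ([column, row] in pixels, amid what is visible of it).
- ctrl.mark_of(camera, target): "at" ([column, row] in pixels: a listed point, or the origin of a listed thing).
The state is a dict: "time": time; "joint_positions": joint angles; "qd": joint speeds; "joint_torque": joint torques, N m; "position": TCP position; "tool_rot": TCP orientation; "ft_force": force on the tool from outside, world axes, zero at the start; "torque": the same for the moment, N m; "grip_width": opening from 0.0 (shut) to 1.0 (fully open).
Only numpy, scipy, OpenCV 4.12 (cv2) and the standard library are available. Lean on these libraries where they do the work, as an engineer would, in place of code of your own. Each camera call takes 0.05 s, during which the arm holds its last target.

TASK

Two small plywood crates stand on the bench; one of them has a round stamp underneath. Tip both over onto their sides with the fingertips so that their undersides can be seen, then push the stamped one, still lying on its side, along the table until it lies over the dark dispatch tape, about half on either side of it. Do not pick the crates up, do not move the other one to the tape, and leave everything else on the bench undisturbed.

Things in the scene. Friction and masses are not known exactly. Their poses are not given: they have to be found in the camera images.
- crate_a: one of two outwardly identical small plywood crates, open-topped and empty; just one of the two is stamped underneath. 100 x 100 mm, 130 mm tall, walls 6 mm, inner floor 21 mm up; 330 to 550 g, centre of mass about 34 mm above its bottom. Two 12 mm steel skids along x under its left and right sides. Origin: centre of its bottom; its z points to the open top, x away from the robot at the start
- crate_b: the other crate, built just alike. Friction on the table 0.54 to 0.72: pushed near the rim with a rising motion that follows the wall, a crate tips about its opposite bottom edge (a level push just slides it, as the fingertips hold the wall down) and past 56 degrees topples by itself; it then lies 100 mm high. Any way round will do: the underside ends up facing where the push came from
- stamp (a point): centre of the round stamp (a dark inked ring 72 mm across with a bar through it) on the underside of whichever crate has it
- stamped_mid (a point): middle of whichever crate has the stamp: on its centre axis, 65 mm from its bottom and 50 mm from each outer wall face
- crate_a_mid (a point): middle of crate_a: on its centre axis, 65 mm from its bottom and 50 mm from each outer wall face
- crate_b_mid (a point): middle of crate_b: on its centre axis, 65 mm from its bottom and 50 mm from each outer wall face
- line: the dispatch line: a straight dark tape stuck flat on the table beyond both crates, 30 mm wide (own x) and 900 mm long (own y), across the way ahead. Origin: its centre, on the table; x points away from the robot, square to the tape
- cone_brown: brown thread cone: 72 mm wide white foot, 132 mm tall, 160 g; stands well out to the side of the left-hand crate. A bystander, loose; origin: centre of its underside
- cone_grey: grey thread cone: 72 mm wide white foot, 132 mm tall, 160 g; stands well out to the side of the right-hand crate. A bystander, loose; origin: centre of its underside
- beaker: small clear beaker, 64 mm across, 75 mm tall, 90 g; stands off the near outer corner of the left-hand crate. A bystander, loose; origin: centre of its underside
- pin_box: clear plastic pin box 65 x 100 x 26 mm; lies off the near outer corner of the right-hand crate. A bystander, loose; origin: centre of its underside
- weight: turned steel weight with a knob, 56 mm across, 36 mm tall, 350 g; stands on the robot's side of the crates, about midway between them. A bystander, loose; origin: centre of its underside
- loupe: folding linen tester (small magnifier on a dark metal frame), 34 x 34 x 36 mm; stands just right of the weight. A bystander, loose; origin: centre of its underside
Things that resemble listed ones, but are neither listed nor needed, are in the scene too. Leave any blue look-alike of the crate_a alone.

How it is judged:
By the outcome, as a careful person would: the job done as asked, in the order asked, and still so for the second after the job is handed in, with the robot touching nothing.
It also fails if it takes over 72 s, if anything falls off the work surface, if the arm or the gripper's body presses on something with over 40 N, if the wrist force passes 120 N, or if a joint passes its speed limit or range.

## Working session

There is one attempt and no reset: what is moved stays moved. The work goes in short steps, Python scripts to look and compute and a shell command to move; the robot and the scene stay as the last step left them, time stands still between calls to the robot, and variables do not carry over. Pictures are saved under pics/ and viewed, and the job is handed in when it is done.

```bash
ls; mkdir -p pics; python3 - <<'E'
from bench import ctrl
import cv2
s=ctrl.get_state();print({k:(v if not hasattr(v,'round') else v) for k,v in s.items()})
for n in ["scene","side","wrist"]:
    im=ctrl.get_image(n);cv2.imwrite(f"pics/{n}0.png",im[:,:,::-1]);print(n,ctrl.camera_params(n))
E
```

```text
pics
{'time': 0.0, 'joint_positions': array([-1.23790461,  0.32179949, -0.07009385,  1.45170131,  0.02261718,
        1.37077666, -0.05692593]), 'qd': array([-7.21050235e-05, -9.20521414e-04,  2.56662624e-04, -7.27241506e-04,
        1.98384055e-04,  7.29117467e-05,  2.61362080e-04]), 'joint_torque': array([-5.91866155e-04, -4.91303337e+01, -4.03946433e-01, -3.12530279e+01,
       -6.37592515e-02,  4.38487914e-02,  1.87615096e-04]), 'position': array([0.20368408, 0.61703724, 0.40366331]), 'tool_rot': array([ 0.24869143,  1.55646881, -0.25166779]), 'ft_force': array([ 0.22893089,  0.38406961, -0.00379722]), 'torque': array([ 0.01321041, -0.05979742, -0.00530686]), 'grip_width': 1.001941529048594}
scene {'K': array([[391.44563341,   0.        , 321.81037465],
       [  0.        , 391.44563341, 199.69857317],
       [  0.        ,   0.        ,   1.        ]]), 'world_to_cam': array([[ 0.71999422,  0.69378645, -0.01639173, -0.37893181],
       [ 0.47850905, -0.5134149 , -0.71234418, -0.21031027],
       [-0.5026305 ,  0.5050401 , -0.70163885,  1.65189298],
       [ 0.        ,  0.     
[... 282 characters left out ...]
  [-0.48615375, -0.51985414, -0.70242879,  0.30587817],
       [ 0.45778516,  0.53318821, -0.71143734,  1.23640068],
       [ 0.        ,  0.        ,  0.        ,  1.        ]])}
wrist {'K': array([[283.57850845,   0.        , 317.15981626],
       [  0.        , 283.57850845, 194.7845448 ],
       [  0.        ,   0.        ,   1.        ]]), 'hand_eye': array([[-1.24209634e-04, -3.00029835e-01,  9.53929810e-01,
         1.98185930e-02],
       [ 9.99999992e-01, -3.33108249e-05,  1.19731442e-04,
        -1.25840769e-06],
       [-4.14681597e-06,  9.53929818e-01,  3.00029837e-01,
        -8.32154337e-02],
       [ 0.00000000e+00,  0.00000000e+00,  0.00000000e+00,
         1.00000000e+00]])}
```

View pics/scene0.png

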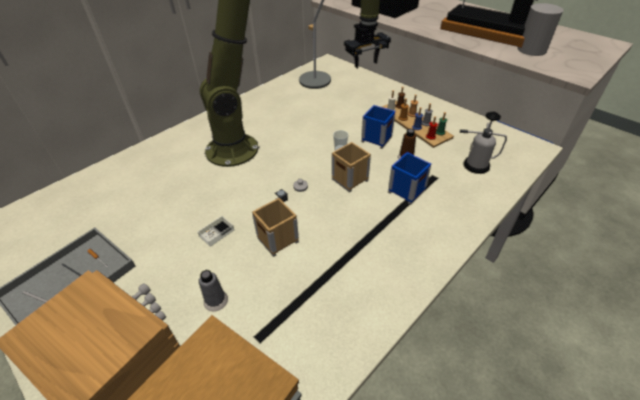

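View pics/side0.png

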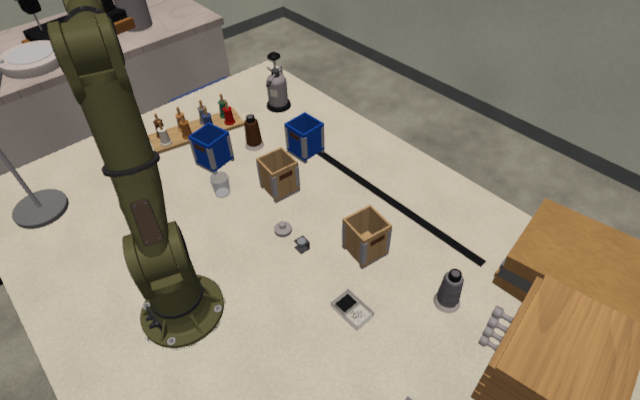

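View pics/wrist0.png

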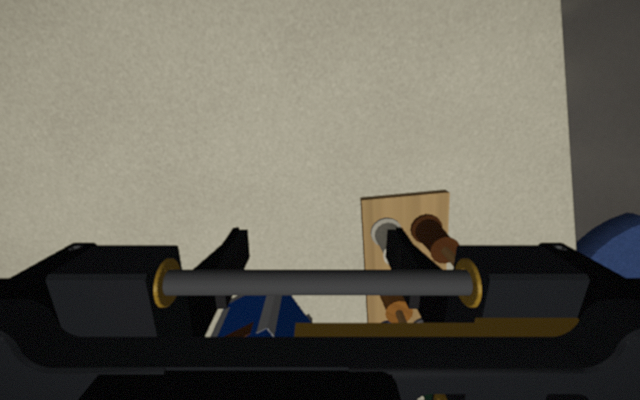

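The scene picture shows two brown crates at about (350,165) and (275,225), with blue look-alikes at (378,127) and (410,177). The tape runs from (435,180) to (260,337). The side view agrees: brown crates at (278,175) and (367,237). The wrist view shows only the left part of the bench.

```bash
cat > h.py <<'E'
import numpy as np,cv2
from bench import ctrl
from scipy.spatial.transform import Rotation as R
P={n:ctrl.camera_params(n) for n in ["scene","side","wrist"]}
def w2c(n,s=None):
    if n!="wrist": return P[n]["world_to_cam"]
    T=np.eye(4);T[:3,:3]=R.from_rotvec(s["tool_rot"]).as_matrix();T[:3,3]=s["position"]
    return np.linalg.inv(T@P[n]["hand_eye"])
def ray(n,uv,s=None):
    T=w2c(n,s);d=np.linalg.inv(P[n]["K"])@np.array([uv[0],uv[1],1.]);Rt=T[:3,:3].T
    return -Rt@T[:3,3],Rt@d
def onz(n,uv,z=0,s=None):
    o,d=ray(n,uv,s);return o+d*(z-o[2])/d[2]
def proj(n,p,s=None):
    T=w2c(n,s);c=T[:3,:3]@np.asarray(p,float)+T[:3,3];u=P[n]["K"]@c;return u[:2]/u[2]
def tri(l):
    A=0;b=0
    for n,uv,*s in l:
        o,d=ray(n,uv,*s);d=d/np.linalg.norm(d);M=np.eye(3)-np.outer(d,d);A=A+M;b=b+M@o
    return np.linalg.solve(A,b)
def save(n,f,k=1.25):
    im=ctrl.get_image(n);cv2.imwrite("pics/"+f,cv2.resize(im[:,:,::-1],None,fx=k,fy=k,interpolation=cv2.INTER_CUBIC));return im
E
python3 - <<'E'
from h import *
np.set_printoptions(precision=3,suppress=True)
for t in ["crate_a","crate_a_mid","cone_brown","cone_grey","beaker","pin_box","weight","loupe","line"]:
    for n in ["scene","side"]:
        z=0.065 if "mid" in t else 0
        for m in ctrl.mark_of(n,t)[:4]:
            print(t,n,np.round(m["at"],1),round(m["confidence"],2),onz(n,m["at"],z))
E
```

```text
crate_a scene [350.2 179.6] 0.78 [0.489 0.196 0.   ]
crate_a scene [378.4 138.1] 0.77 [0.401 0.483 0.   ]
crate_a scene [278.2 237.6] 0.62 [ 0.504 -0.186  0.   ]
crate_a scene [407.1 189.9] 0.58 [0.682 0.297 0.   ]
crate_a side [279.1 189.4] 0.81 [0.486 0.192 0.   ]
crate_a side [361.7 249.9] 0.8 [ 0.506 -0.187  0.   ]
crate_a side [213.8 158.5] 0.79 [0.41  0.489 0.   ]
crate_a side [306.6 146. ] 0.64 [0.71  0.307 0.   ]
crate_a_mid scene [407.3 176.8] 0.86 [0.676 0.291 0.065]
crate_a_mid scene [350.4 164. ] 0.7 [0.478 0.207 0.065]
crate_a_mid scene [381.8 129.5] 0.59 [0.426 0.465 0.065]
crate_a_mid scene [278.7 235.5] 0.31 [ 0.544 -0.211  0.065]
crate_a_mid side [278.3 177.5] 0.94 [0.482 0.182 0.065]
crate_a_mid side [215.4 151.1] 0.78 [0.403 0.446 0.065]
crate_a_mid side [304.2 139.3] 0.58 [0.678 0.279 0.065]
cone_brown scene [407.7 154.8] 0.59 [0.561 0.473 0.   ]
cone_brown side [256.8 144. ] 0.72 [0.578 0.448 0.   ]
cone_grey scene [217.2 301.8] 0.78 [ 0.556 -0.468  0.   ]
cone_grey scene [276.5 225.7] 0.73 [ 0.46  -0.155  0.   ]
cone_grey side [448.7 299.8] 0.7 [ 0.558 -0.471  0.   ]
cone_grey side [353. 311.] 0.51 [ 0.34  -0.318  0.   ]
beaker scene [340.8 146.3] 0.61 [0.321 0.329 0.   ]
beaker side [221.  192.3] 0.8 [0.33  0.318 0.   ]
pin_box scene [220.5 234.2] 0.82 [ 0.35 -0.31  0.  ]
pin_box side [353.3 311.3] 0.9 [ 0.34  -0.319  0.   ]
weight scene [298.5 186.4] 0.67 [0.371 0.034 0.   ]
weight side [284.4 231.3] 0.65 [0.381 0.03  0.   ]
loupe scene [284.2 200.2] 0.52 [ 0.386 -0.053  0.   ]
loupe scene [275.5 224.8] 0.46 [ 0.454 -0.155  0.   ]
loupe side [303.5 249.3] 0.78 [ 0.378 -0.066  0.   ]
loupe side [280.7 188.4] 0.32 [0.493 0.192 0.   ]
line scene [359.6 245.1] 0.8 [ 0.722 -0.025  0.   ]
line side [370.7 186.4] 0.58 [ 0.727 -0.014  0.   ]
```

```bash
python3 - <<'E'
import cv2
a=cv2.imread("pics/scene0.png")[110:270,180:460];cv2.imwrite("pics/sc_z.png",cv2.resize(a,None,fx=2.8,fy=2.8,interpolation=cv2.INTER_CUBIC))
a=cv2.imread("pics/side0.png")[110:290,190:440];cv2.imwrite("pics/si_z.png",cv2.resize(a,None,fx=3.1,fy=3.1,interpolation=cv2.INTER_CUBIC))
E
```

```text
(no output)
```

View pics/sc_z.png

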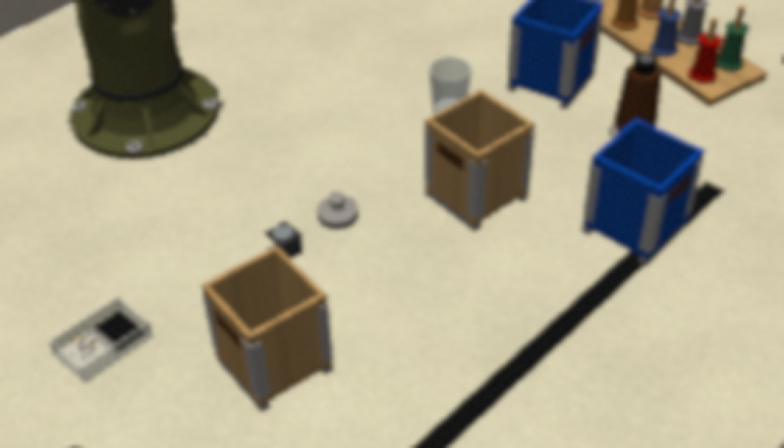

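View pics/si_z.png

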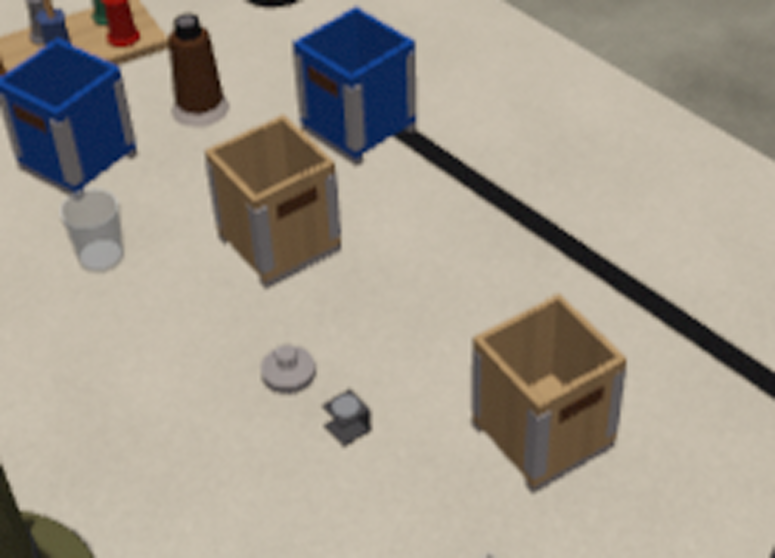

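```bash
python3 - <<'E'
from h import *
np.set_printoptions(precision=3,suppress=True)
C={"L":{"scene":[(428,124),(481,93),(533,125),(476,157)],"side":[(207,153),(284,119),(335,163),(258,203)]},
"R":{"scene":[(205,289),(279,250),(326,296),(250,335)],"side":[(474,341),(559,297),(625,358),(541,405)]}}
for k in C:
  for n in C[k]:
    o,f=((180,110),2.8) if n=="scene" else ((190,110),3.1)
    p=np.array([onz(n,(np.array(c)/f)+o,.13)[:2] for c in C[k][n]])
    e=np.roll(p,-1,0)-p
    print(k,n,p.tolist() and p.round(3).tolist(),p.mean(0),np.linalg.norm(e,axis=1),np.degrees(np.arctan2(e[:,1],e[:,0])))
# tape
im=cv2.imread("pics/scene0.png")
for uv in [(432,183),(400,212),(300,302),(262,336)]: print("tape",onz("scene",uv))
for uv in [(330,160),(400,206),(475,258)]: print("tape side",onz("side",uv))
s=ctrl.get_state();print(R.from_rotvec(s["tool_rot"]).as_matrix(),s["position"],s["time"])
E
```

```text
L scene [[0.446, 0.144], [0.452, 0.24], [0.546, 0.234], [0.534, 0.136]] [0.495 0.188] [0.097 0.094 0.099 0.089] [ 86.138  -4.12  -96.696 174.76 ]
L side [[0.445, 0.239], [0.539, 0.228], [0.533, 0.134], [0.437, 0.141]] [0.489 0.186] [0.095 0.094 0.097 0.099] [ -6.919 -93.788 176.394  85.167]
R scene [[0.465, -0.238], [0.479, -0.141], [0.57, -0.154], [0.552, -0.248]] [ 0.516 -0.195] [0.098 0.092 0.095 0.088] [  81.86    -7.942 -100.719  173.564]
R side [[0.467, -0.144], [0.564, -0.158], [0.552, -0.251], [0.458, -0.238]] [ 0.51  -0.198] [0.098 0.094 0.095 0.095] [ -8.441 -97.064 171.971  84.492]
tape [0.728 0.392 0.   ]
tape [0.73  0.186 0.   ]
tape [ 0.731 -0.304  0.   ]
tape [ 0.731 -0.446  0.   ]
tape side [0.719 0.186 0.   ]
tape side [ 0.73  -0.145  0.   ]
tape side [ 0.73  -0.436  0.   ]
[[ 0.     0.313  0.95 ]
 [ 0.     0.95  -0.313]
 [-1.     0.     0.   ]] [0.204 0.617 0.405] 1.05
```

```bash
python3 -m crank '[0,-34,33,0,0,0,40,0,-34,33,0,0,0,40,0,-34,33,0,0,0,40,0,-34,33,0,0,0,40,0,-34,33,0,0,0,40]' 30; python3 -m crank '[0,-34,33,0,0,0,40,0,-34,33,0,0,0,40,0,-34,33,0,0,0,40,0,-34,33,0,0,0,40,0,-30,33,0,0,0,40]'; python3 -m crank '[0,0,0,-0.115,0,0,40,0,0,0,-0.115,0,0,40,0,0,0,0,0,0,40,0,0,0,0,0,0,40,0,0,0,0,0,0,40]'; python3 - <<'E'
from h import *
s=ctrl.get_state();print(R.from_rotvec(s["tool_rot"]).as_matrix().round(3),s["position"],s["time"],s["ft_force"])
save("wrist","w1.png");save("side","s1.png")
# fingertips
for n in ["side","scene"]: print(n,proj(n,s["position"]+R.from_rotvec(s["tool_rot"]).as_matrix()[:,0]*.182))
E
```

```text
time: 1.68
position: [0.3077, 0.4026, 0.405]
tool_rot: [0.251, 1.556, -0.25]
ft_force: [0.3, 0.1, 0.3]
grip_width: 0.526
time: 2.3
position: [0.4123, 0.1931, 0.4052]
tool_rot: [0.251, 1.556, -0.25]
ft_force: [0.4, 0.3, 0.5]
grip_width: 0.459
time: 2.92
position: [0.4117, 0.1949, 0.4048]
tool_rot: [0.07, 1.57, -0.07]
ft_force: [-0.5, 0.2, -0.8]
grip_width: 0.462
[[ 0.     0.089  0.996]
 [ 0.     0.996 -0.089]
 [-1.     0.     0.   ]] [0.41174792 0.19487227 0.40479257] 2.925 [-0.52215519  0.20072832 -0.79378398]
side [252.75456089 147.89356891]
scene [335.66637729 122.9247645 ]
```

View pics/w1.png

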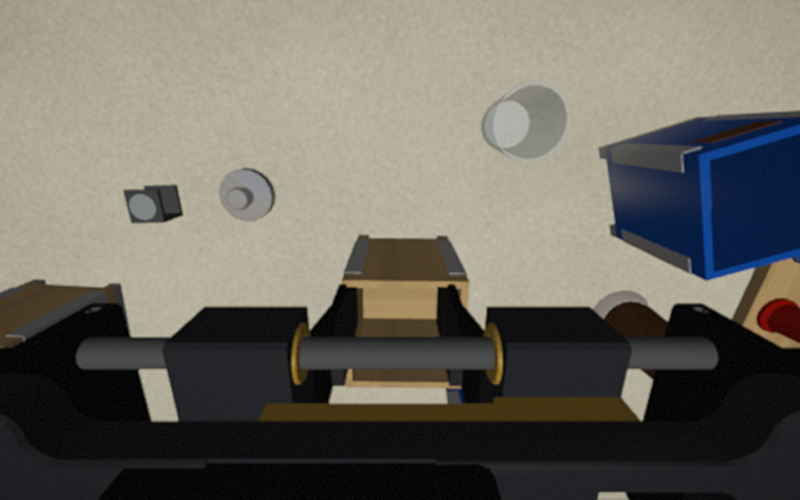

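View pics/s1.png

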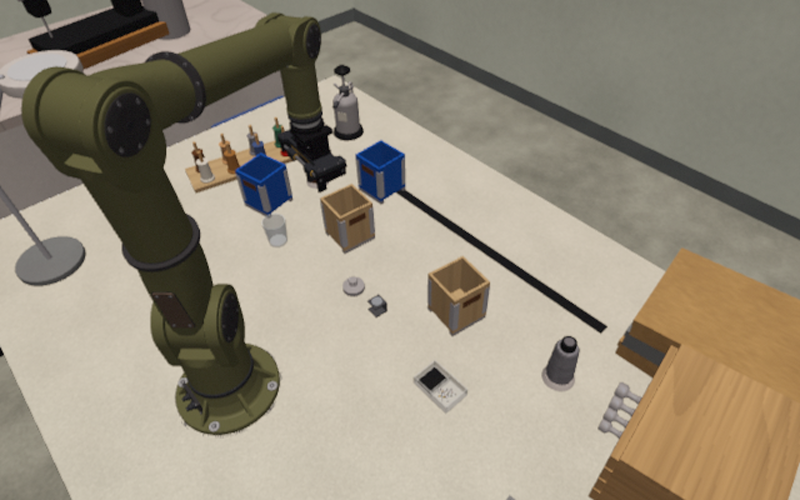

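The wrist picture shows the left crate centred between the fingers (about (405,310)), with the weight and loupe well clear. The side view agrees. Next I descend behind its near wall.

```bash
python3 -m crank '[30,0,0,0,0,0,40,30,0,0,0,0,0,40,30,0,0,0,0,0,40,26,0,0,0,0,0,40,0,0,0,0,0,0,40]'; python3 -m crank '[0,0,6,0,0,0,40,0,0,6,0,0,0,40,0,0,4,0,0,0,40,0,0,2,0,0,0,40,0,0,1,0,0,0,40]'; python3 - <<'E'
from h import *
save("scene","c2.png");save("side","s2.png")
E
```

```text
time: 3.65
position: [0.411, 0.1944, 0.2871]
tool_rot: [0.068, 1.573, -0.072]
ft_force: [0.7, -0.0, 0.8]
grip_width: 0.461
time: 4.28
position: [0.4304, 0.193, 0.2888]
tool_rot: [0.07, 1.571, -0.07]
ft_force: [-4.1, -0.6, 2.6]
grip_width: 0.461
```

```bash
python3 -m crank '[-8,0,10,0,0,0,40,-8,0,11,0,0,0,40,-6,0,11,0,0,0,40,-6,0,12,0,0,0,40,-4,0,12,0,0,0,40]'; python3 - <<'E'
from h import *
save("scene","c3.png");save("side","s3.png")
E
```

```text
time: 5.0
position: [0.4878, 0.1879, 0.3214]
tool_rot: [0.07, 1.568, -0.07]
ft_force: [-1.3, -0.3, 2.7]
grip_width: 0.455
```

View pics/c3.png

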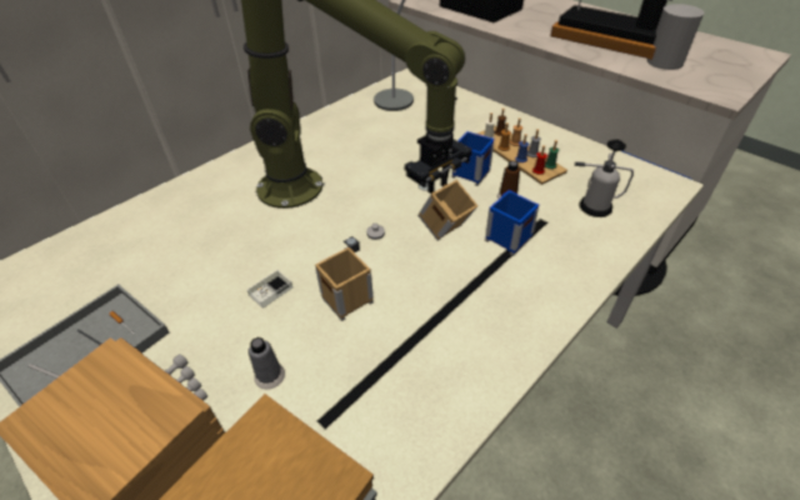

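View pics/s3.png

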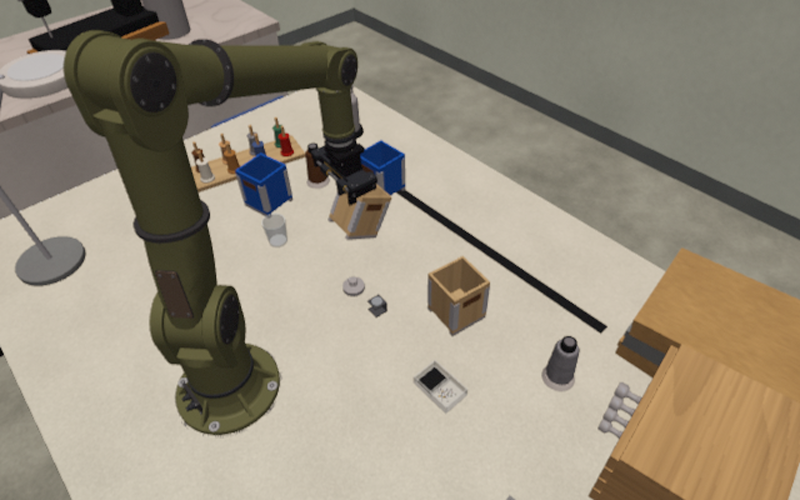

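The left crate is tipping cleanly, now about 25° forward at (360,212) in the side view. I'll continue the arc.

```bash
python3 -m crank '[-3,0,12,0,0,0,40,-2,0,13,0,0,0,40,-1,0,13,0,0,0,40,0,0,13,0,0,0,40,1,0,13,0,0,0,40]';  python3 -m crank '[2,0,13,0,0,0,40,3,0,13,0,0,0,40,3,0,12,0,0,0,40,0,0,0,0,0,0,40,0,0,0,0,0,0,40]'; python3 - <<'E'
from h import *
save("scene","c4.png");save("side","s4.png")
E
```

```text
time: 5.72
position: [0.5513, 0.1823, 0.3256]
tool_rot: [0.07, 1.569, -0.07]
ft_force: [1.0, -0.4, 0.4]
grip_width: 0.458
time: 6.35
position: [0.5879, 0.1791, 0.3176]
tool_rot: [0.07, 1.57, -0.07]
ft_force: [-0.3, -0.6, -0.6]
grip_width: 0.461
```

View pics/c4.png

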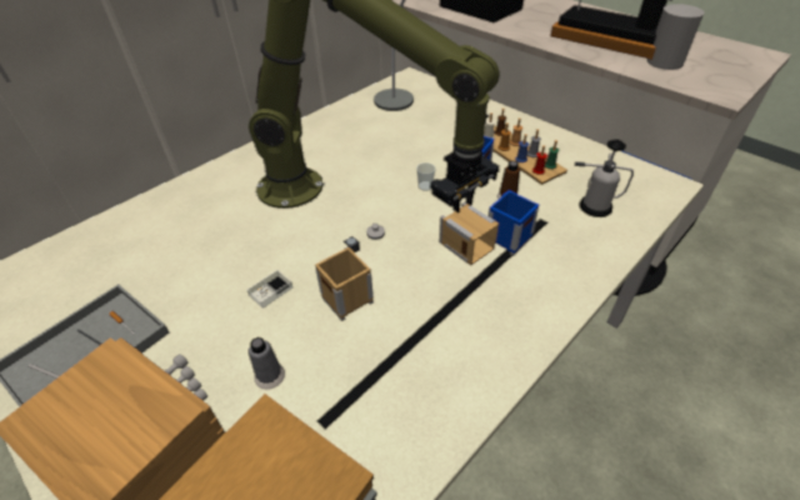

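View pics/s4.png

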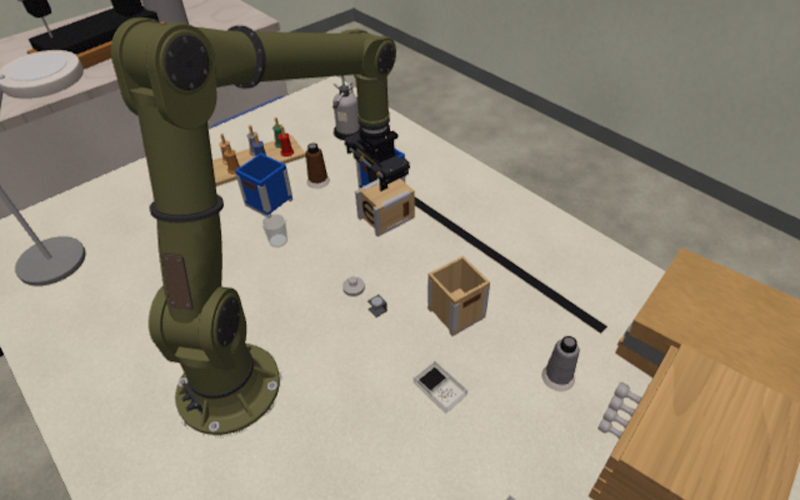

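The left crate lies on its side, and at (370,212) in the side view something like a ring shows on its underside. I'll check that closer and go to the right crate.

```bash
python3 -m crank '[-35,0,0,0,0,0,40,-35,0,0,0,0,0,40,0,-37,-12,0,0,0,40,0,-37,-13,0,0,0,40,0,-37,-12,0,0,0,40]'; python3 -m crank '[0,-38,-13,0,0,0,40,0,-37,-12,0,0,0,40,0,-37,-13,0,0,0,40,0,-38,-12,0,0,0,40,0,-37,-13,0,0,0,40]'; python3 -m crank '[0,-37,-12,0,0,0,40,0,-38,-13,0,0,0,40,0,0,0,0.055,0,0,40,0,0,0,0,0,0,40,0,0,0,0,0,0,40]'; python3 - <<'E'
from h import *
im=save("side","s5.png");save("wrist","w5.png")
cv2.imwrite("pics/s5z.png",cv2.resize(im[110:290,190:440,::-1],None,fx=3.1,fy=3.1,interpolation=cv2.INTER_CUBIC))
E
```

```text
time: 7.08
position: [0.5405, 0.0709, 0.3882]
tool_rot: [0.07, 1.569, -0.069]
ft_force: [1.3, 0.1, 0.4]
grip_width: 0.457
time: 7.7
position: [0.4612, -0.11, 0.3881]
tool_rot: [0.07, 1.569, -0.069]
ft_force: [-0.0, -1.0, -0.5]
grip_width: 0.456
time: 8.32
position: [0.4306, -0.1808, 0.3878]
tool_rot: [0.112, 1.568, -0.111]
ft_force: [-0.5, -0.7, -0.4]
grip_width: 0.46
```

View pics/s5z.png

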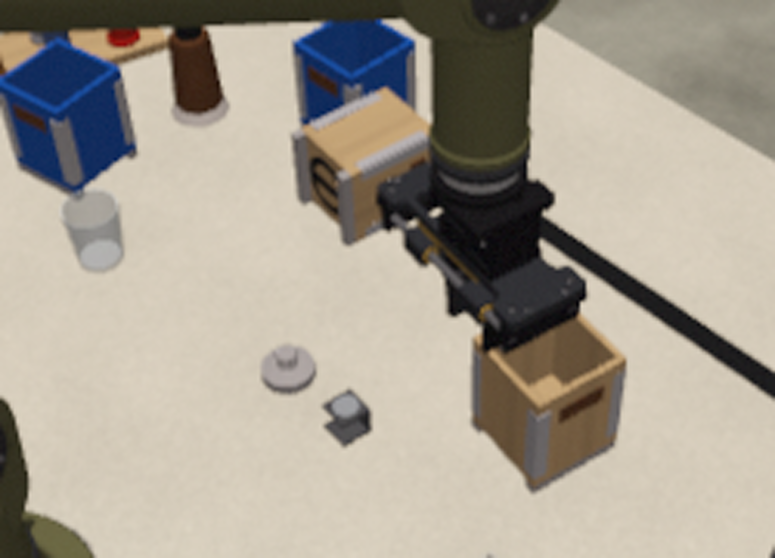

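View pics/w5.png

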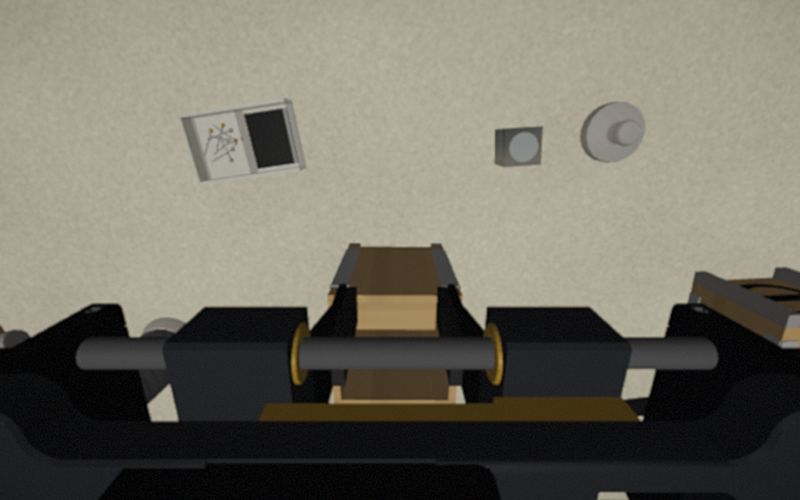

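The left crate's underside shows the dark ring, at (325,180) in the zoomed side view and at the right edge of the wrist view. So the left crate is the stamped one. The right crate is centred at (395,300) in the wrist view, and I'll tip it now.

```bash
python3 -m crank '[30,-3,0,0,0,0,40,30,0,0,0,0,0,40,25,0,0,0,0,0,40,14,0,0,0,0,0,40,0,0,0,0,0,0,40]'; python3 -m crank '[0,0,6,0,0,0,40,0,0,6,0,0,0,40,0,0,4,0,0,0,40,0,0,2,0,0,0,40,0,0,1,0,0,0,40]'
```

```text
time: 9.05
position: [0.43, -0.184, 0.2881]
tool_rot: [0.112, 1.57, -0.113]
ft_force: [0.4, -0.1, 0.8]
grip_width: 0.46
time: 9.68
position: [0.449, -0.1871, 0.2888]
tool_rot: [0.113, 1.568, -0.113]
ft_force: [-0.7, 0.2, 0.0]
grip_width: 0.457
```

```bash
python3 -m crank '[0,0,1,0,0,0,40,0,0,1,0,0,0,40,0,0,1,0,0,0,40,0,0,1,0,0,0,40,0,0,0,0,0,0,40]'
```

```text
time: 10.3
position: [0.4526, -0.1877, 0.2886]
tool_rot: [0.113, 1.569, -0.113]
ft_force: [-2.5, -0.2, 1.5]
grip_width: 0.46
```

Contact at 2.5 N. Now the arc, in two stages.

```bash
python3 -m crank '[-8,0,10,0,0,0,40,-8,0,11,0,0,0,40,-6,0,11,0,0,0,40,-6,0,12,0,0,0,40,-4,0,12,0,0,0,40]'; python3 - <<'E'
from h import *
save("side","s6.png")
E
```

```text
time: 10.92
position: [0.5096, -0.1957, 0.3213]
tool_rot: [0.112, 1.567, -0.113]
ft_force: [-1.8, -1.1, 2.6]
grip_width: 0.46
```

View pics/s6.png

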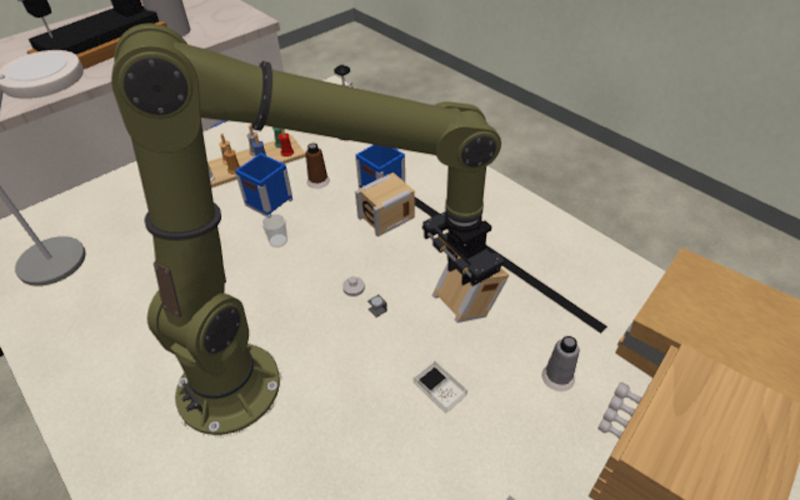

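The right crate, at (470,290), is tipping as intended.

```bash
python3 -m crank '[-3,0,12,0,0,0,40,-2,0,13,0,0,0,40,-1,0,13,0,0,0,40,0,0,13,0,0,0,40,1,0,13,0,0,0,40]';  python3 -m crank '[2,0,13,0,0,0,40,3,0,13,0,0,0,40,3,0,12,0,0,0,40,0,0,0,0,0,0,40,0,0,0,0,0,0,40]'; python3 -m crank '[-40,0,0,0,0,0,40,-30,0,-30,0,0,0,40,0,0,-40,0,0,0,40,0,0,-40,0,0,0,40,0,0,0,0,0,0,40]'; python3 - <<'E'
from h import *
np.set_printoptions(precision=3,suppress=True)
im=save("side","s7.png");im2=save("scene","c7.png")
cv2.imwrite("pics/s7z.png",cv2.resize(im[100:290,190:440,::-1],None,fx=3.1,fy=3.1,interpolation=cv2.INTER_CUBIC))
cv2.imwrite("pics/c7z.png",cv2.resize(im2[110:290,220:460,::-1],None,fx=3.2,fy=3.2,interpolation=cv2.INTER_CUBIC))
for t,z in [("stamp",.05),("stamped_mid",.05),("crate_b_mid",.05)]:
  for n in ["side","scene"]:
    for m in ctrl.mark_of(n,t)[:4]: print(t,n,np.round(m["at"],1),round(m["confidence"],2),onz(n,m["at"],z))
E
```

```text
time: 11.6
position: [0.5726, -0.2049, 0.3255]
tool_rot: [0.113, 1.568, -0.113]
ft_force: [-0.6, 0.7, 0.4]
grip_width: 0.458
time: 12.22
position: [0.609, -0.2105, 0.3176]
tool_rot: [0.113, 1.568, -0.113]
ft_force: [0.5, -0.3, 0.9]
grip_width: 0.46
time: 12.85
position: [0.4976, -0.1952, 0.3881]
tool_rot: [0.117, 1.567, -0.111]
ft_force: [0.3, 0.3, 0.6]
grip_width: 0.458
stamp side [296.1 173. ] 0.85 [0.549 0.172 0.05 ]
stamp side [215.8 159. ] 0.61 [0.388 0.425 0.05 ]
stamp scene [362.9 177.2] 0.82 [0.55  0.194 0.05 ]
stamp scene [407.7 188.8] 0.78 [0.706 0.254 0.05 ]
stamp scene [378.8 136.6] 0.76 [0.436 0.435 0.05 ]
stamp scene [215.3 298.7] 0.57 [ 0.576 -0.477  0.05 ]
stamped_mid side [309.  161.1] 0.82 [0.622 0.189 0.05 ]
stamped_mid side [210.  148.6] 0.7 [0.405 0.489 0.05 ]
stamped_mid side [307.8 138.2] 0.62 [0.704 0.29  0.05 ]
stamped_mid scene [408.6 178.1] 0.85 [0.675 0.304 0.05 ]
stamped_mid scene [378.1 130.2] 0.79 [0.405 0.469 0.05 ]
stamped_mid scene [374.2 186.7] 0.65 [0.612 0.182 0.05 ]
crate_b_mid side [397.1 218.8] 0.66 [ 0.642 -0.203  0.05 ]
crate_b_mid scene [299.9 250.9] 0.56 [ 0.627 -0.2    0.05 ]
```

View pics/s7z.png

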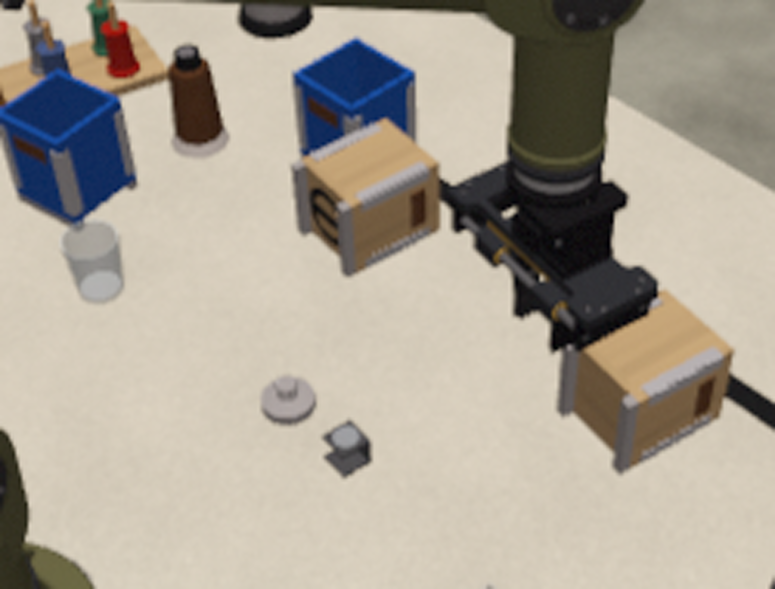

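View pics/c7z.png

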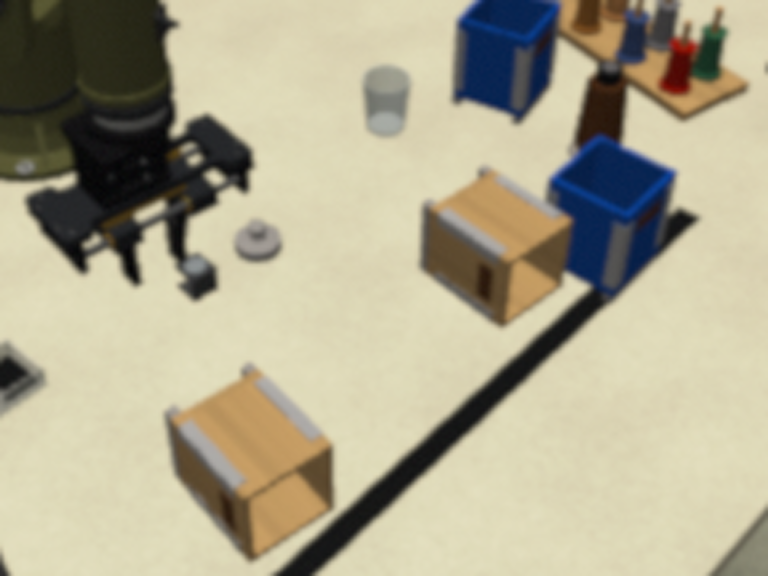

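Side view: both crates lie on their sides. The ring shows only on the left one at zoom (325,207), and the right one's underside at (595,405) is plain. Now I measure the stamped crate and its blue neighbour.

```bash
python3 - <<'E'
from h import *
np.set_printoptions(precision=3,suppress=True)
C={"L":(.1,[(428,207),(490,172),(571,216),(505,262)],[(297,162),(386,121),(438,163),(345,207)]),
"blue":(.13,[(552,182),(603,138),(673,177),(617,217)],[(295,74),(357,40),(414,76),(352,117)])}
for k,(z,a,b) in C.items():
  for n,q in (("scene",a),("side",b)):
    o,f=((220,110),3.2) if n=="scene" else ((190,100),3.1)
    p=np.array([onz(n,(np.array(c)/f)+o,z)[:2] for c in q])
    e=np.roll(p,-1,0)-p
    print(k,n,p.round(3).tolist(),p.mean(0),np.linalg.norm(e,axis=1),np.degrees(np.arctan2(e[:,1],e[:,0])))
E
```

```text
L scene [[0.552, 0.137], [0.564, 0.23], [0.675, 0.231], [0.668, 0.125]] [0.615 0.181] [0.094 0.111 0.106 0.117] [ 82.665   0.386 -93.932 174.142]
L side [[0.558, 0.233], [0.678, 0.22], [0.67, 0.125], [0.548, 0.139]] [0.614 0.179] [0.12  0.096 0.122 0.094] [ -6.064 -94.535 173.3    84.147]
blue scene [[0.645, 0.232], [0.641, 0.333], [0.736, 0.328], [0.729, 0.232]] [0.688 0.281] [0.101 0.095 0.096 0.084] [ 92.461  -3.268 -94.01  179.985]
blue side [[0.634, 0.328], [0.73, 0.33], [0.731, 0.231], [0.63, 0.221]] [0.681 0.277] [0.095 0.099 0.101 0.106] [   1.297  -89.336 -174.82    87.79 ]
```

```bash
python3 -m crank '[0,38,-5,0,0,0,32,0,38,-5,0,0,0,32,0,38,-5,0,0,0,32,0,38,-5,0,0,0,32,0,38,-5,0,0,0,32]'; python3 -m crank '[0,38,-5,0,0,0,32,0,38,-5,0,0,0,32,0,38,-5,0,0,0,32,0,38,-5,0,0,0,32,0,38,-5,0,0,0,32]'; python3 -m crank '[0,0,0,-0.035,0,0,32,0,0,0,0,0,0,32,0,0,0,0,0,0,32,0,0,0,0,0,0,32,0,0,0,0,0,0,32]'; python3 - <<'E'
from h import *
s=ctrl.get_state();print(s["position"],R.from_rotvec(s["tool_rot"]).as_matrix()[:,2])
save("wrist","w8.png")
for m in ctrl.mark_of("wrist","stamp")[:3]: print(m,tri([("wrist",m["at"],s),("side",(296.1,173.))]))
E
```

```text
time: 13.88
position: [0.5031, -0.0016, 0.3876]
tool_rot: [0.113, 1.568, -0.113]
ft_force: [-0.4, 0.2, -0.2]
grip_width: 0.369
time: 14.5
position: [0.5056, 0.1901, 0.3875]
tool_rot: [0.113, 1.568, -0.113]
ft_force: [0.4, 0.4, 0.2]
grip_width: 0.368
time: 15.12
position: [0.5054, 0.1882, 0.3879]
tool_rot: [0.086, 1.569, -0.086]
ft_force: [0.4, 0.6, -0.8]
grip_width: 0.371
[0.50543794 0.18815107 0.38792074] [ 9.93975419e-01 -1.09603034e-01  2.02403965e-04]
{'at': [321.2, 221.7], 'confidence': 0.55} [0.56263477 0.18745802 0.03250221]
```

View pics/w8.png

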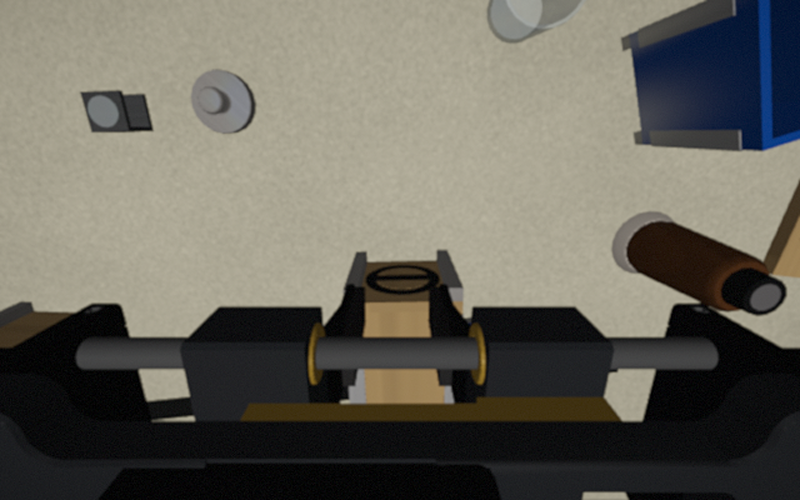

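The wrist picture shows the stamp ring with its bar at (402,278) between the protruding skids at (357,270) and (450,270). The tool is about 5 mm too far right in y, so I correct that and lower in front of the underside.

```bash
python3 -m crank '[30,5,0,0,0,0,32,30,0,0,0,0,0,32,30,0,0,0,0,0,32,28,0,0,0,0,0,32,13,0,0,0,0,0,32]'; python3 -m crank '[0,0,10,0,0,0,32,0,0,8,0,0,0,32,0,0,6,0,0,0,32,0,0,4,0,0,0,32,0,0,0,0,0,0,32]'; python3 -m crank '[0,0,3,0,0,0,32,0,0,3,0,0,0,32,0,0,3,0,0,0,32,0,0,3,0,0,0,32,0,0,0,0,0,0,32]'
```

```text
time: 15.85
position: [0.5054, 0.1935, 0.2553]
tool_rot: [0.085, 1.571, -0.086]
ft_force: [-0.4, -0.9, 0.7]
grip_width: 0.368
time: 16.48
position: [0.5341, 0.1906, 0.257]
tool_rot: [0.086, 1.569, -0.085]
ft_force: [0.8, 0.2, 0.1]
grip_width: 0.368
time: 17.1
position: [0.5459, 0.1892, 0.2568]
tool_rot: [0.086, 1.569, -0.086]
ft_force: [0.0, -0.2, 0.0]
grip_width: 0.369
```

```bash
python3 -m crank '[0,0,2,0,0,0,32,0,0,2,0,0,0,32,0,0,2,0,0,0,32,0,0,2,0,0,0,32,0,0,0,0,0,0,32]'; python3 - <<'E'
from h import *
im=save("side","s9.png")
cv2.imwrite("pics/s9z.png",cv2.resize(im[80:230,220:440,::-1],None,fx=3.5,fy=3.5,interpolation=cv2.INTER_CUBIC))
E
```

```text
time: 17.73
position: [0.5538, 0.1885, 0.2567]
tool_rot: [0.086, 1.569, -0.085]
ft_force: [-2.4, 1.0, -0.1]
grip_width: 0.368
```

View pics/s9z.png

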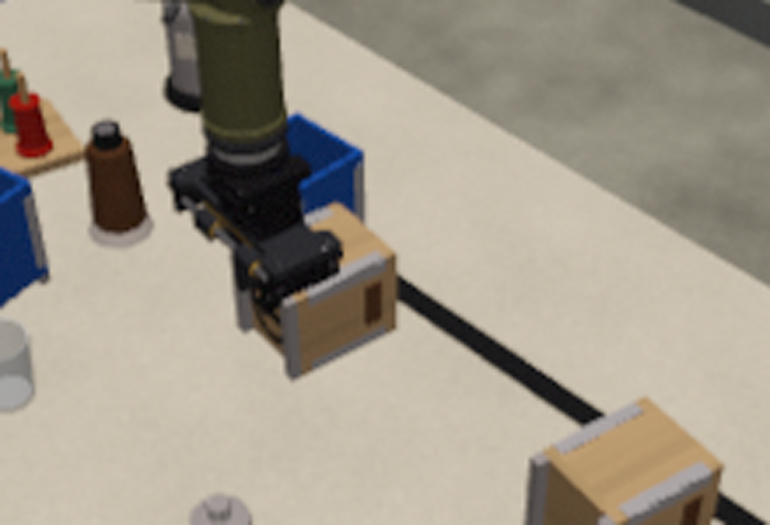

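Contact with the underside between the skids at about 2.4 N. I'll push forward, drifting right, away from the blue crate.

```bash
python3 -m crank '[0,-3,6,0,0,0,32,0,-4,8,0,0,0,32,0,-4,8,0,0,0,32,0,-4,8,0,0,0,32,0,-3,8,0,0,0,32]'; python3 -m crank '[0,-3,8,0,0,0,32,0,-3,8,0,0,0,32,0,-3,8,0,0,0,32,0,-3,8,0,0,0,32,0,-3,6,0,0,0,32]'; python3 - <<'E'
from h import *
im=save("side","s10.png");im2=save("scene","c10.png")
cv2.imwrite("pics/s10z.png",cv2.resize(im[80:230,220:440,::-1],None,fx=3.5,fy=3.5,interpolation=cv2.INTER_CUBIC))
cv2.imwrite("pics/c10z.png",cv2.resize(im2[110:290,260:480,::-1],None,fx=3.3,fy=3.3,interpolation=cv2.INTER_CUBIC))
E
```

```text
time: 18.4
position: [0.59, 0.1658, 0.2567]
tool_rot: [0.086, 1.569, -0.086]
ft_force: [-2.6, 1.2, -0.5]
grip_width: 0.369
time: 19.02
position: [0.6261, 0.1472, 0.2568]
tool_rot: [0.086, 1.569, -0.085]
ft_force: [-1.9, 1.2, -0.9]
grip_width: 0.368
```

View pics/s10z.png

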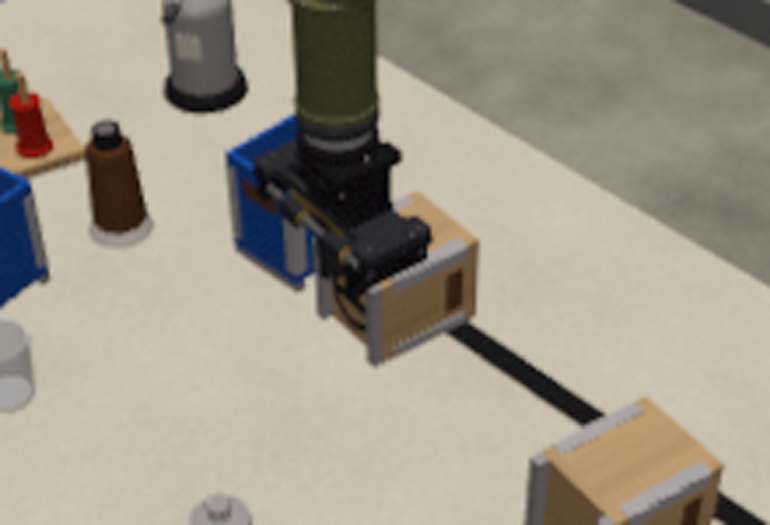

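View pics/c10z.png

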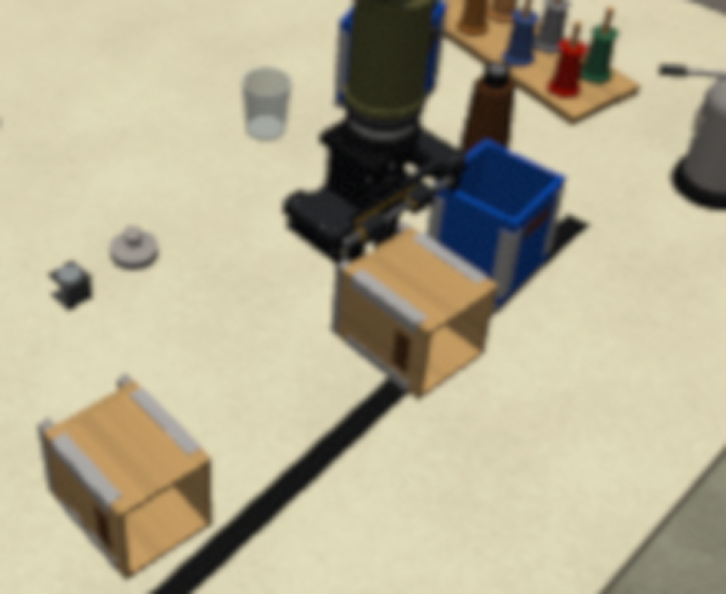

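Still lying and moving well, clear of the blue crate in both views. About 42 mm is left to go.

```bash
python3 -m crank '[0,-2,8,0,0,0,32,0,-2,8,0,0,0,32,0,-1,8,0,0,0,32,0,-1,8,0,0,0,32,0,0,6,0,0,0,32]'; python3 - <<'E'
from h import *
np.set_printoptions(precision=3,suppress=True)
im=save("side","s11.png");im2=save("scene","c11.png")
cv2.imwrite("pics/s11z.png",cv2.resize(im[80:230,220:440,::-1],None,fx=3.5,fy=3.5,interpolation=cv2.INTER_CUBIC))
cv2.imwrite("pics/c11z.png",cv2.resize(im2[110:290,260:480,::-1],None,fx=3.3,fy=3.3,interpolation=cv2.INTER_CUBIC))
for n in ["side","scene"]:
    for m in ctrl.mark_of(n,"stamped_mid")[:4]: print(n,np.round(m["at"],1),round(m["confidence"],2),onz(n,m["at"],.05))
E
```

```text
time: 19.75
position: [0.6632, 0.137, 0.2569]
tool_rot: [0.085, 1.569, -0.086]
ft_force: [-4.6, 0.4, 2.4]
grip_width: 0.365
side [343.8 156.5] 0.88 [0.728 0.123 0.05 ]
side [304.2 134.1] 0.8 [0.71  0.318 0.05 ]
side [209.9 148.8] 0.79 [0.404 0.488 0.05 ]
scene [413.3 179.7] 0.89 [0.693 0.308 0.05 ]
scene [390.1 211. ] 0.8 [0.726 0.124 0.05 ]
scene [376.8 128. ] 0.65 [0.391 0.478 0.05 ]
scene [375.9 197.8] 0.6 [0.652 0.142 0.05 ]
```

View pics/s11z.png

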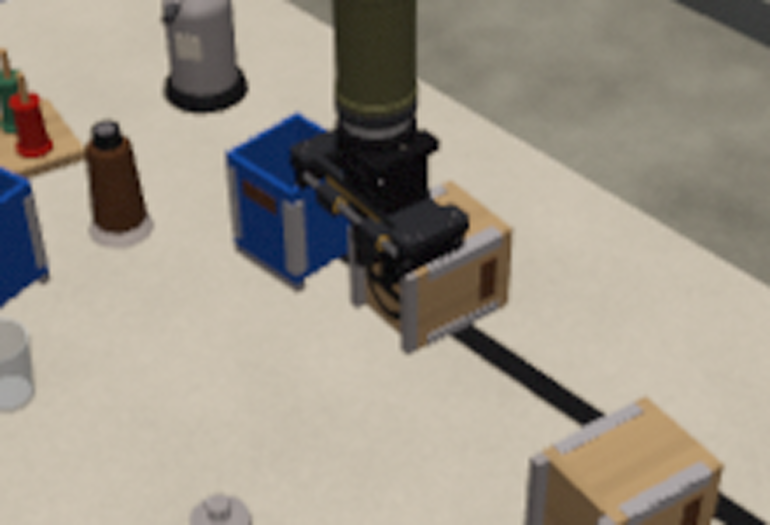

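View pics/c11z.png

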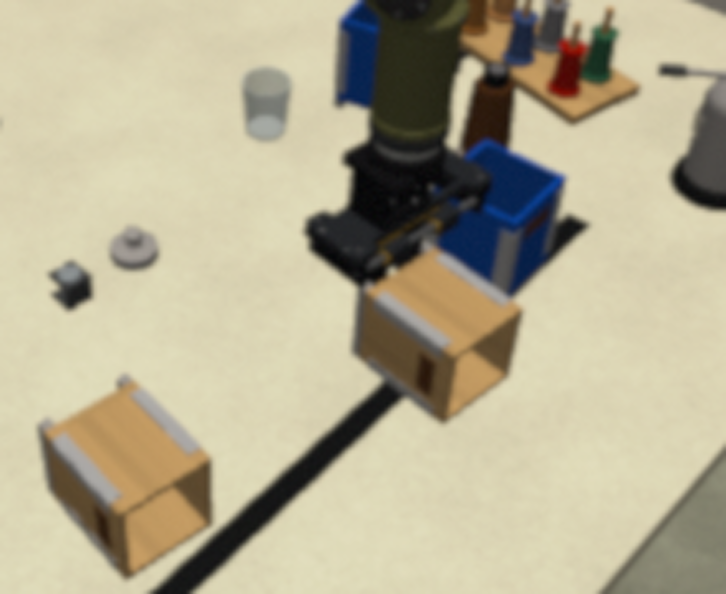

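The networks put the middle at x = 0.727 and the tape is at about 0.728. In the side view the tape meets the crate's lower edge about halfway, at (463,330) between (408,350) and (510,300). I'll back off and check.

```bash
python3 -m crank '[0,1,-8,0,0,0,32,0,0,-15,0,0,0,32,0,0,-25,0,0,0,32,0,0,-25,0,0,0,32,0,0,-25,0,0,0,32]'; python3 -m crank '[-40,0,-20,0,0,0,32,-40,0,-30,0,0,0,32,-40,-30,-30,0,0,0,32,0,0,0,0,0,0,32,0,0,0,0,0,0,32]'; python3 - <<'E'
from h import *
np.set_printoptions(precision=3,suppress=True)
im=save("side","s12.png");im2=save("scene","c12.png")
cv2.imwrite("pics/s12z.png",cv2.resize(im[80:230,220:440,::-1],None,fx=3.5,fy=3.5,interpolation=cv2.INTER_CUBIC))
cv2.imwrite("pics/c12z.png",cv2.resize(im2[110:290,260:480,::-1],None,fx=3.3,fy=3.3,interpolation=cv2.INTER_CUBIC))
for n in ["side","scene"]:
  for t,z in [("stamped_mid",.05),("stamp",.05),("weight",0),("loupe",0),("beaker",0),("pin_box",0),("cone_brown",0),("cone_grey",0)]:
    for m in ctrl.mark_of(n,t)[:3]: print(t,n,round(m["confidence"],2),onz(n,m["at"],z))
E
```

```text
time: 20.58
position: [0.5641, 0.1491, 0.2568]
tool_rot: [0.085, 1.568, -0.085]
ft_force: [-0.8, 0.7, -0.3]
grip_width: 0.369
time: 21.2
position: [0.4823, 0.1281, 0.3765]
tool_rot: [0.086, 1.569, -0.084]
ft_force: [0.3, 0.0, -0.5]
grip_width: 0.368
stamped_mid side 0.77 [0.733 0.128 0.05 ]
stamped_mid side 0.69 [0.685 0.296 0.05 ]
stamped_mid side 0.64 [0.416 0.493 0.05 ]
stamp side 0.95 [0.658 0.258 0.05 ]
stamp side 0.9 [0.674 0.139 0.05 ]
stamp side 0.77 [0.377 0.438 0.05 ]
weight side 0.74 [0.697 0.172 0.   ]
weight side 0.7 [0.379 0.021 0.   ]
loupe side 0.74 [ 0.378 -0.057  0.   ]
loupe side 0.47 [0.384 0.03  0.   ]
loupe side 0.32 [0.707 0.182 0.   ]
beaker side 0.63 [0.331 0.319 0.   ]
pin_box side 0.56 [ 0.34  -0.313  0.   ]
cone_brown side 0.96 [0.564 0.417 0.   ]
cone_grey side 0.93 [ 0.548 -0.469  0.   ]
stamped_mid scene 0.96 [0.724 0.122 0.05 ]
stamped_mid scene 0.55 [0.686 0.293 0.05 ]
stamped_mid scene 0.55 [0.387 0.477 0.05 ]
stamp scene 0.93 [0.678 0.154 0.05 ]
stamp scene 0.6 [0.707 0.235 0.05 ]
stamp scene 0.6 [0.419 0.445 0.05 ]
weight scene 0.6 [0.371 0.039 0.   ]
loupe scene 0.6 [ 0.379 -0.052  0.   ]
beaker scene 0.59 [0.322 0.303 0.   ]
pin_box scene 0.79 [ 0.332 -0.313  0.   ]
pin_box scene 0.38 [0.701 0.177 0.   ]
cone_brown scene 0.56 [0.565 0.47  0.   ]
cone_grey scene 0.73 [ 0.549 -0.468  0.   ]
```

View pics/s12z.png

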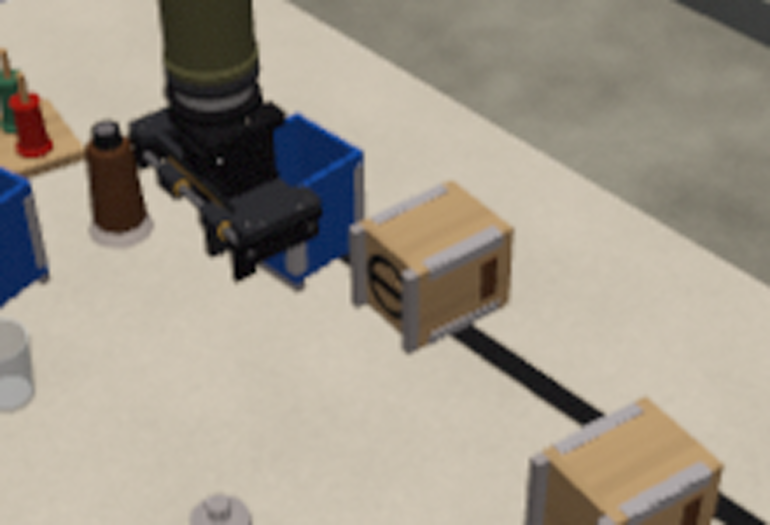

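View pics/c12z.png

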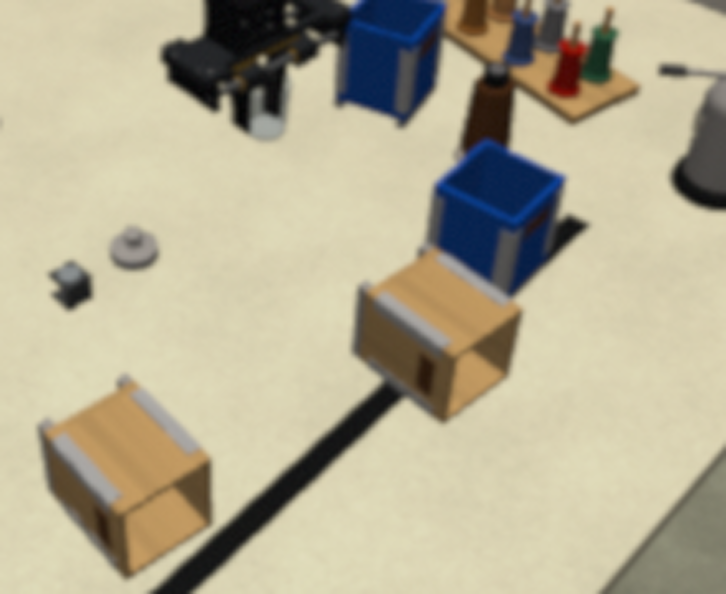

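View pics/s12.png

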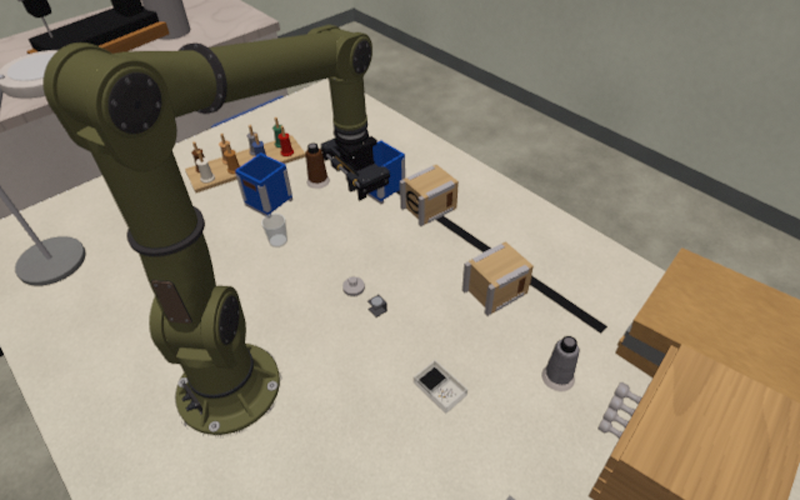

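The stamped crate lies with its ring visible at (413,203) in the full side view and the tape under its middle. The other crate lies short of the tape, and the rest of the bench is where it was. Handing in.

```bash
python3 - <<'E'
from bench import ctrl
print(ctrl.get_state()["time"],ctrl.close_job())
E
```

```text
the job is handed in; nothing more can be done
22.1 None
```

I tipped both crates onto their sides away from the robot. The left-hand one had the round stamp, so I pushed it, still lying, about 11 cm onto the dispatch tape. I handed the job in at 22.1 s with the gripper clear of everything.

- **Stamped crate:** the two cameras put its middle at x = 0.724 and 0.733 m, and the tape lies at about 0.728 m. It is turned about 5° from square to the tape. I pushed it slightly to the right to stay clear of the blue look-alike.
- **Other crate:** it lies on its side with a plain underside, just short of the tape.
- **Bystanders:** the networks' positions for the cones, beaker, pin box, weight and loupe mostly agree with the start to within 1–2 cm. The side camera put the brown cone 3 cm off, but it stands where it was in the pictures, so I took that as network error.
- **Forces:** the highest reading at the end of any move was about 5 N.

The networks sometimes gave false stamp or middle marks on the blue crates. I ignored those after checking them against the pictures.

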